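# Clamp a track-rod sleeve on the carriage and feed it into the blast box

## Task

Get the track-rod sleeve ready for bead blasting: lift the sprung clamp bar on the carriage and turn it aside, lay the sleeve in the two vee rests, and turn the bar back and let it down into its notch so that it holds the sleeve. Then push the carriage fully home through the dust flap, so that the flap falls shut behind it, and let go. Do not disturb the bearing, the brake pad and the torch lying about.

Things in the scene. Friction and masses are not known exactly. Their poses are not given: they have to be found in the camera images.
- blast_box: Fixed grey sheet-steel bead-blast box, 190 mm deep, 180 wide, 148 high (front 112 high, sloping glass window behind), with a slide bed 104 mm wide running 290 mm out of its front towards the robot. Origin on the bench under the carriage's outermost position; x level along the bed into the box, y to the left seen that way, z up. Box front at x = 82 mm.
- carriage (a joint): Captive slide of the aluminium carriage along the blast box's +x. 0 outermost, 0.202 m fully home against a stop in the box; 0 to 0.010 at the start. Stays where it is left; friction about 2.5 N. The flap adds up to about 10 N. Cannot lift off its rails.
- cradle (a point): On the carriage, where the sleeve's centre belongs when it lies in the vee rests; axes as the blast box's, sleeve along x. 38 mm above the bench, 24 above the carriage deck (124 wide, 126 long). Two steel 90-degree vees, 14 mm thick, 50 wide, stand at x = -31 and +31 mm, tops 3 mm above the point; the 48 mm gap between them is free to the deck and takes the sleeve's eight-sided middle.
- nose (a point): Middle of the upper bar of the steel-rod hoop (8 mm rod, 68 mm wide) at the carriage's front, 60 mm past the cradle point, 46 mm above the bench. It meets the flap first.
- push_knob (a point): Black upright knob, 25 mm thick, on the carriage's tongue, 188 mm before (-x) the cradle point; moves with the carriage. The point is on its axis 60 mm above the bench; the knob swells out from 40 to 78 mm above the bench over a 14 mm neck. Push or grip it to move the carriage. Fully home it is 68 mm outside the box front.
- clamp_grip (a point): Centre of the dark steel wing grip (12 mm thick, 40 long, 17 high) that stands on the clamp bar over its upright pivot; moves with the bar. Bar down and shut: 70 mm above the bench, 54 mm to the right (-y) of the cradle point. Axes: z up, y along wing and bar to the bar's free end, x across the wing. The flat steel bar (14 wide, 9 thick) has its top 8.5 mm below this point.
- bar_end (a point): On the clamp bar near its free end, 106 mm from the pivot, mid-thickness (the bar reaches 8 mm farther). Shut, the bar lies here in a notch 22 mm wide in a rest post on the left (+y) of the carriage, 52 mm from the cradle point; cheek tops 65 mm above the bench.
- clamp_lift (a joint): Height of the clamp bar (m), 0 lowest, 0.030 highest; a spring pulls it down with 5 N at 0, 11.5 N at 0.030, plus 1.7 N weight. On the sleeve in the vees the bar's rubber pad rests at 0.003 to 0.006. It must be lifted above 0.012 to leave or enter the notch, and above 0.006 to swing over the sleeve.
- clamp_bar (a joint): Turn of the clamp bar about its upright pivot (rad): 0 shut (a stop), straight across the sleeve, free end to the blast box's +y; grows anticlockwise from above, to 1.75. At 1.57 it lies aside, parallel to the sleeve, pointing to -x. It stays where it is turned (friction 0.03 N m); let go aside, it springs down beside the cradle.
- doorway (a point): Centre of the doorway in the box front (148 mm wide), 58 mm above the bench; fixed to the blast box, axes as its.
- flap (a joint): Dark grey dust flap with a rubber lip that fills the doorway, hinged along its top edge 97 mm above the bench (rad): 0 hanging shut, up to 1.55 swung inward and up. A spring shuts it. It rides over the carriage's load and falls shut behind it near the end of the carriage's way; the tongue passes beneath it.
- sleeve: Track-rod adjusting sleeve, dark steel, 96 mm long, about 0.35 kg: the middle 36 mm has eight spanner flats, 32 mm across; the ends are round, 24 mm thick. Origin in its centre, x along its axis; either way round is right. At the start it lies on the bench on a flat (centre 16 mm up), two flats upright, between vice and socket case. Grip it across the middle.
- socket_case: Fixed open case of sockets between the sleeve and the blast box, to be passed over: base 190 mm deep (x), 340 wide (y), 34 high, its lid standing up along the far edge to 235 mm. Origin under the base's centre.
- bearing: Bystander: ball bearing lying flat, 72 mm wide, 18 high; origin under its centre.
- brake_pad: Bystander: disc brake pad, 44 x 120 x 16 mm, long along its y; origin under its centre.
- torch: Bystander: black torch lying down, 39 x 138 x 39 mm, long along its y; origin under its centre.
Things that resemble listed ones, but are neither listed nor needed, are in the scene too. Leave any green look-alike of the sleeve alone.

How it is judged:
By the outcome, as a careful person would: the job done as asked, in the order asked, and still so for the second after the job is handed in, with the robot touching nothing.
It also fails if it takes over 72 s, if anything falls off the work surface, if the arm or the gripper's body presses on something with over 40 N, if the wrist force passes 120 N, or if a joint passes its speed limit or range.

## Robot

A 6-joint arm with a two-finger parallel gripper is mounted at the origin on a cart in front of the work surface, level with it; the furniture and walls round the work are solid. World frame = base frame: x ahead of the robot, y to its left, z up, the work surface at z = 0. Lengths are in m, angles in rad, forces in N, time in s.
With the tool pointing down it reaches from about 0.325 to 1 m from the base axis. Payload 5.1 kg.
Tool frame: the origin (TCP) lies at the very end of the fingers, on their centre line; the grasp point (between the pads) lies 19 mm behind it; z points along the fingers, y is the line along which they close (so a half turn about z gives the same grasp; the last joint's range is limited). The gripper opens to 85 mm and grips with 20 to 120 N. Pads are 22 mm wide; open, the fingers measure 114 mm over their backs; the gripper's body (76 mm by 85 mm) begins 54 mm behind the grasp point. The pads swing forward as they close: fully open they stand 13 mm farther back than shut.
Start: joints at [-1.188, 0.124, 1.65, -0, 1.367, -0.083], TCP at [0.292, -0.581, 0.231] pointing down, gripper open.
Joint ranges: [-2.61, 2.61], [-1.02, 2.33], [0.03, 2.71], [-1.35, 4.49], [0.32, 2.68], [-2.91, 2.91]. Speed limits (rad/s): [2.57, 2.57, 3.14, 3.14, 3.14, 3.14].

## Interface

Orientations are given as a rotation vector (axis times angle).
In Python, from station import ctrl gives the robot as it stands. Calls block until the motion is done:
- ctrl.move_pose(position, orientation): joint-space move of the TCP to a pose.
- ctrl.line_to(position, rate=0.15, frame=None): straight line of the TCP; frame=None keeps the orientation; rate is the mean speed in m/s.
- ctrl.goto_joints(angles): joint-space move.
- ctrl.set_gripper(opening): opening from 0.0 (shut) to 1.0 (fully open); the grip force is fixed at half the most; returns when the fingers have stopped.
- ctrl.wait(seconds).
- ctrl.ik(position, orientation): joint angles nearest the present ones, or None.
- ctrl.get_image(name): name is "scene" or "top" or "wrist"; returns a dict with "frame" (400x640x3 uint8, red, green, blue), "vfov" (degrees; the focal length in pixels is half the picture's height over the tangent of half this angle, whatever the lens; pixels are square), "cx", "cy" (the principal point, pixels), "R" (3x3) and "t" (3): a world point X has camera coordinates R X + t. Camera axes: x right, y down, z forward; pixel columns grow to the right and rows downward; lengths in m; the calibration is good to about 2 mm. A picture is of the moment at which its call begins. There is no depth.
A pose or a line that the arm cannot do raises ctrl.PlanningError and nothing moves.
- ctrl.close_job(): hands the job in; it is judged then, once.
Readings, each from a call of its own:
- ctrl.current_clock(): time.
- ctrl.current_q(): joint angles.
- ctrl.current_qd(): joint speeds.
- ctrl.current_tau(): joint torques, N m.
- ctrl.current_tool_pos(): TCP position.
- ctrl.current_eef_rot(): TCP orientation.
- ctrl.current_contact_force(): force on the tool from outside, world axes, zero at the start.
- ctrl.current_ft_torque(): the same for the moment, N m.
- ctrl.current_opening(): opening from 0.0 (shut) to 1.0 (fully open).
- ctrl.current_finger_force(): force on a finger pad.
Only numpy, scipy, OpenCV 4.12 (cv2) and the standard library are available. Lean on these libraries where they do the work, as an engineer would, in place of code of your own. Each camera call takes 0.05 s, during which the arm holds its last target. There are 200 camera calls.

## Working session

There is one attempt and no reset: what is moved stays moved. The work goes in short steps, each a Python script; the robot and the scene stay as the last script left them, time stands still between calls to the robot, and variables do not carry over. Pictures are saved under pics/ and viewed, at most 10 in all, crops included, and the job is handed in when it is done.

```bash
mkdir -p pics; ls; cat > h.py <<'E'
from station import ctrl
import numpy as np, cv2, json
def shot(n, save):
    d=ctrl.get_image(n); f=np.asarray(d['frame'])
    cv2.imwrite('pics/%s.png'%save, f[:,:,::-1])
    np.savez('pics/%s.npz'%save, **{k:np.asarray(v) for k,v in d.items()})
    return d
def load(s): return dict(np.load('pics/%s.npz'%s))
def foc(d): return 200/np.tan(np.radians(float(d['vfov']))/2)
def ray(d,u,v):
    c=np.array([(u-d['cx'])/foc(d),(v-d['cy'])/foc(d),1.0]); R=np.asarray(d['R'])
    return -R.T@np.asarray(d['t']), R.T@c
def onz(d,u,v,z):
    o,r=ray(d,u,v); return o+r*(z-o[2])/r[2]
def proj(d,X):
    c=np.asarray(d['R'])@np.asarray(X)+d['t']; return foc(d)*c[:2]/c[2]+[float(d['cx']),float(d['cy'])]
E
python3 - <<'E'
from h import *
a=shot('top','top0'); b=shot('scene','scene0'); 
for d in(a,b): print(-np.array(d['R']).T@d['t'],d['vfov'],d['cx'],d['cy'],np.array(d['R'])[2])
E
```

```text
pics
[ 0.33690777 -0.01147216  1.4025033 ] 54.61883850396666 312.175489135595 201.1954034761044 [ 0.13703978 -0.01406861 -0.99046563]
[-0.07532822  0.78807953  0.9316048 ] 51.80613518107951 322.64687189537034 200.7206307748732 [ 0.45830763 -0.61465667 -0.64199011]
```

View pics/top0.png

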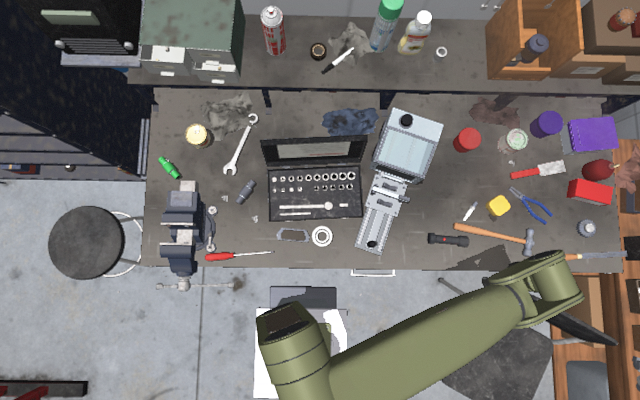

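View pics/scene0.png

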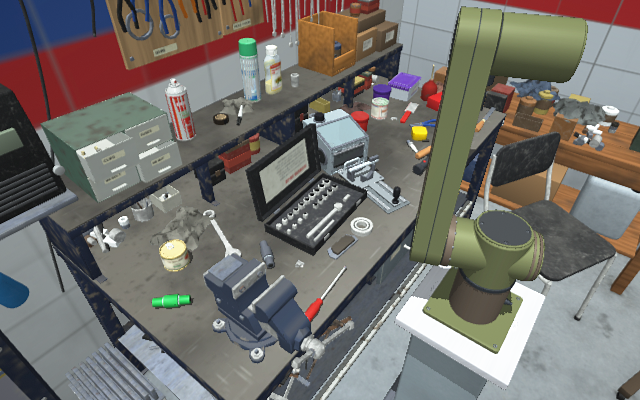

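Top view: dark sleeve at about (246,190), between vice and case. The green look-alike is at (168,167), with a wrench at (240,145). The box is at (408,145), with its bed running down to the knob at (371,244). The dark sleeve fits the description, so I'll confirm it in a crop.

```bash
python3 - <<'E'
from h import *
f=cv2.imread('pics/top0.png')
a=cv2.resize(f[95:265,345:445],None,fx=3.5,fy=3.5,interpolation=cv2.INTER_CUBIC)
b=cv2.resize(f[170:210,220:270],None,fx=8,fy=8,interpolation=cv2.INTER_CUBIC)
o=np.zeros((600,760,3),np.uint8); o[:a.shape[0],:a.shape[1]]=a; o[:b.shape[0],355:755]=b
s=cv2.imread('pics/scene0.png')[235:275,250:290]; s=cv2.resize(s,None,fx=6,fy=6); o[340:580,360:600]=s
cv2.imwrite('pics/crop1.png',o)
d=load('top0')
for p in [(246,190),(371,244),(321,236),(293,234),(447,239)]: print(p,onz(d,*p,0.016))
E
```

```text
(246, 190) [0.56525565 0.2089197  0.016     ]
(371, 244) [ 0.37839698 -0.24354584  0.016     ]
(321, 236) [ 0.40386527 -0.06468557  0.016     ]
(293, 234) [0.40930489 0.03538505 0.016     ]
(447, 239) [ 0.40072493 -0.51687466  0.016     ]
```

View pics/crop1.png

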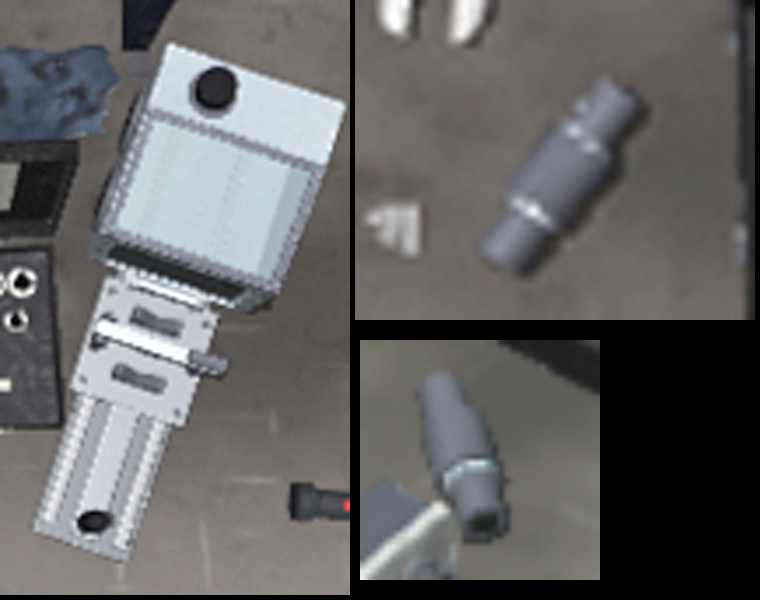

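The crop confirms the sleeve: dark steel, with a fatter faceted middle. Bar shut, wing grip at crop (208,360), vees at (157,320)/(138,378), knob at (93,520). Next I take wrist views for precision.

```bash
cat >> h.py <<'E'
from scipy.spatial.transform import Rotation as Ro
def down(yaw): return (Ro.from_euler('z',yaw)*Ro.from_euler('x',np.pi)).as_rotvec()
E
python3 - <<'E'
from h import *
d=load('top0')
g=onz(d,404.4,197.9,.078);k=onz(d,371.6,243.6,.076);v1=onz(d,389.9,186.4,.041);v2=onz(d,384.4,203,.041)
print(g,k,v1,v2,np.linalg.norm(v1-v2),'cradle',(v1+v2)/2, 'knob-cradle',np.linalg.norm(((v1+v2)/2-k)[:2]))
c=(v1+v2)/2; yb=np.arctan2(*(c-k)[1::-1]); print('yaw',np.degrees(yb))
yaw0=Ro.from_rotvec(ctrl.current_eef_rot()).as_matrix()[:,0]; print('toolx',yaw0)
# ik checks for wing grip and sleeve
for n,p,w in [('look',[c[0]-.06,c[1],.36],yb),('wing',[*g[:2],.064],yb+np.pi/2),('wing2',[*g[:2],.064],yb-np.pi/2),('wingA',[*g[:2],.085],yb+np.pi),('wingB',[*g[:2],.085],yb),('slv',[.562,.21,.004],np.radians(-32.5))]:
    q=ctrl.ik(p,down(w)); print(n,None if q is None else np.round(q,2))
ctrl.move_pose([c[0]-.06,c[1],.36],down(yb)); print(ctrl.current_clock())
w=shot('wrist','w1'); print(-np.array(w['R']).T@w['t'],w['vfov'],np.array(w['R'])[2])
E
```

```text
[ 0.53755384 -0.35012886  0.078     ] [ 0.37799376 -0.23556347  0.076     ] [ 0.58382488 -0.30817478  0.041     ] [ 0.52349769 -0.2878515   0.041     ] 0.06365851188663481 cradle [ 0.55366129 -0.29801314  0.041     ] knob-cradle 0.1864377695831716
yaw -19.57025985032823
toolx [8.93442611e-01 4.49177336e-01 1.47423978e-04]
look [-0.64 -0.09  1.65  0.    1.58  1.28]
wing [-0.66  0.26  1.79  0.    1.09 -0.32]
wing2 [-0.66  0.26  1.79 -0.    1.09  2.82]
wingA [-0.66  0.23  1.78 -0.    1.12 -1.89]
wingB [-0.66  0.23  1.78  0.    1.12  1.25]
slv [0.27 0.26 1.91 0.   0.97 2.41]
1.4833
[ 0.57204515 -0.32535851  0.50236093] 64.19346993573686 [-0.30264386  0.1067088  -0.94711136]
```

View pics/w1.png

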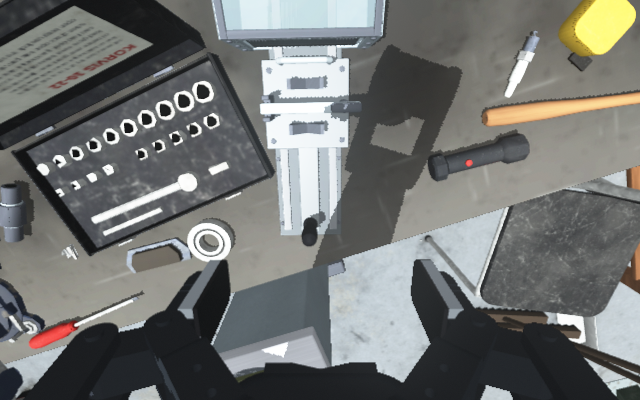

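Wrist view: wing at about (347,108), vees at (307,84)/(306,128), knob at (310,230), box at the top. I'll enlarge the carriage to read points.

```bash
python3 - <<'E'
from h import *
f=cv2.imread('pics/w1.png')[40:250,240:380]
g=cv2.cvtColor(f,cv2.COLOR_BGR2GRAY)
a=cv2.resize(f[:120],None,fx=5.5,fy=5,interpolation=cv2.INTER_CUBIC) 
a=cv2.resize(f[:115],None,fx=5,fy=5,interpolation=cv2.INTER_CUBIC)
for x in range(0,700,50): cv2.putText(a,str(240+x//5),(x,10),0,.35,(0,0,255),1); cv2.line(a,(x,12),(x,18),(0,0,255),1)
for y in range(0,575,50): cv2.putText(a,str(40+y//5),(0,y+4),0,.35,(0,0,255),1)
cv2.imwrite('pics/crop2.png',a)
n,l,s,c=cv2.connectedComponentsWithStats((g<95).astype(np.uint8))
for i in range(1,n):
    if s[i,4]>30: print(s[i],c[i]+[240,40])
E
```

```text
[  6   0 112   7 622] [299.18327974  42.42604502]
[128   0  12   7  31] [374.09677419  42.93548387]
[  80   18   60  192 5859] [359.98839392 177.02389486]
[29 55  5  8 32] [271.28125  98.125  ]
[   0   61   35   91 1233] [252.54906732 153.84103812]
[ 79 174   6   9  38] [321.52631579 217.39473684]
[ 62 177  16  29 371] [309.51212938 231.5606469 ]
```

View pics/crop2.png

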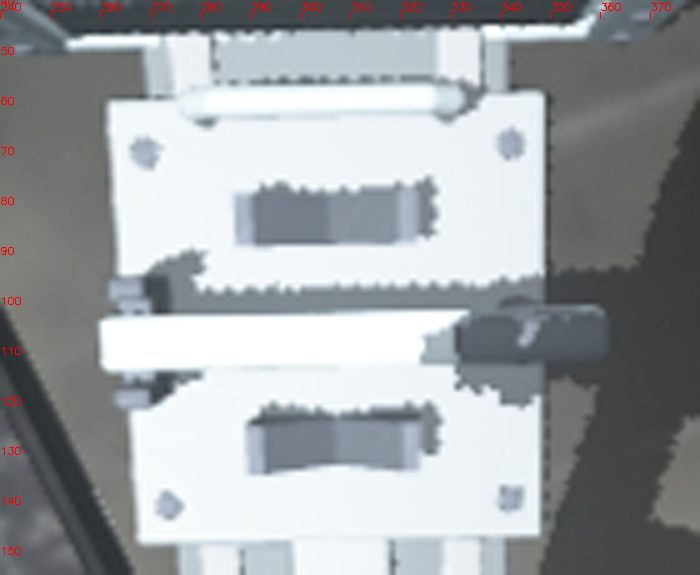

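Crop: wing top centred at about (346,106.5), vees at (305.5,83.5) and (307,129), hoop at (305,60), notch post at (266,108).

```bash
python3 - <<'E'
from h import *
d=load('w1')
P=dict(g=onz(d,346.3,106.5,.0785),v1=onz(d,305.5,83.5,.041),v2=onz(d,307,129,.041),nose=onz(d,305,60,.050),knob=onz(d,309.5,226,.078))
pl=onz(d,100/5+240,343/5+40,.0615)
d0,d1,d2,d3=[onz(d,*p,.014) for p in((262,61),(349,58.5),(347.5,147),(268,148.5))]
dc=(d0+d1+d2+d3)/4
for k,v in P.items(): print(k,v.round(4))
print('pl',pl.round(4),'deck',dc.round(4),[np.linalg.norm(a-b).round(4) for a,b in((d0,d1),(d1,d2),(d2,d3),(d3,d0))])
def yaw(a,b): return np.degrees(np.arctan2(*(b-a)[1::-1]))
c=(P['v1']+P['v2'])/2
print('yaws',yaw(P['v2'],P['v1']),yaw(P['knob'],c),yaw(P['knob'],P['nose']),yaw(d3,d0),yaw(d2,d1),yaw(P['g'],pl)-90)
for y in(-18,-19,-20):
    R=Ro.from_euler('z',y,degrees=True).as_matrix()[:2,:2].T
    print(y,[(k,(1e3*R@(v-c)[:2]).round(1)) for k,v in list(P.items())+[('pl',pl),('dc',dc)]])
t=load('top0'); print('cross-check in top',[proj(t,P[k]).round(1) for k in('g','knob','v1','v2')])
# sleeve in w1 approx
print(onz(d,11,212,.016))
E
```

```text
g [ 0.5416 -0.3504  0.0785]
v1 [ 0.5862 -0.3096  0.041 ]
v2 [ 0.5283 -0.2903  0.041 ]
nose [ 0.6132 -0.3193  0.05  ]
knob [ 0.4009 -0.2485  0.078 ]
pl [ 0.5763 -0.2421  0.0615] deck [ 0.5577 -0.2995  0.014 ] [np.float64(0.1228), np.float64(0.1249), np.float64(0.1221), np.float64(0.124)]
yaws -18.410712391541345 -18.219306973911905 -18.459019339127927 -18.66339244990389 -18.964204367803276 -17.801952775439858
-18 [('g', array([  0.7, -52.8])), ('v1', array([30.5, -0.2])), ('v2', array([-30.5,   0.2])), ('nose', array([59.2, -1.2])), ('knob', array([-164.5,    0.6])), ('pl', array([ 0.3, 60.9])), ('dc', array([0.3, 0.5]))]
-19 [('g', array([  1.6, -52.8])), ('v1', array([30.5,  0.3])), ('v2', array([-30.5,  -0.3])), ('nose', array([59.2, -0.1])), ('knob', array([-164.5,   -2.2])), ('pl', array([-0.8, 60.9])), ('dc', array([0.3, 0.5]))]
-20 [('g', array([  2.5, -52.8])), ('v1', array([30.5,  0.8])), ('v2', array([-30.5,  -0.8])), ('nose', array([59.2,  0.9])), ('knob', array([-164.5,   -5.1])), ('pl', array([-1.8, 60.9])), ('dc', array([0.3, 0.5]))]
cross-check in top [array([404.5, 196.7]), array([375.4, 236.9]), array([390.3, 185.8]), array([385.1, 201.7])]
[0.56280574 0.21359238 0.016     ]
```

```bash
cat >> h.py <<'E'
YB=np.radians(-18.5); C=np.array([0.5573,-0.2999]); G=np.array([0.541,-0.3508])
def st(m): print(m,'t%.1f'%ctrl.current_clock(),np.round(ctrl.current_tool_pos(),4),'F',np.round(ctrl.current_contact_force(),1),'op %.3f'%ctrl.current_opening(),'ff',np.round(ctrl.current_finger_force(),1))
E
python3 - <<'E'
from h import *
ctrl.move_pose([*G,.16],down(YB+np.pi/2)); ctrl.set_gripper(.45)
ctrl.line_to([*G,.0645],.12); st('at wing')
ctrl.set_gripper(0); st('grip')
ctrl.line_to([*G,.0875],.08); st('lifted')
q=np.array(ctrl.current_q()); print(q.round(3)); q[5]-=1.57; ctrl.goto_joints(q); st('turned')
shot('wrist','w2')
E
```

```text
at wing t4.4 [ 0.5416 -0.3513  0.0655] F [-0.2 -0.1 -0.1] op 0.451 ff 0.0
grip t4.8 [ 0.5416 -0.3513  0.066 ] F [-1.3  1.3  5.2] op 0.120 ff 62.5
lifted t5.2 [ 0.5397 -0.3505  0.086 ] F [ -3.8  -3.  -10.9] op 0.118 ff 60.5
[-6.590e-01  2.370e-01  1.777e+00 -1.000e-03  1.130e+00 -3.360e-01]
turned t6.6 [ 0.5399 -0.3502  0.0857] F [  0.2  -1.2 -11.2] op 0.119 ff 60.4
```

View pics/w2.png

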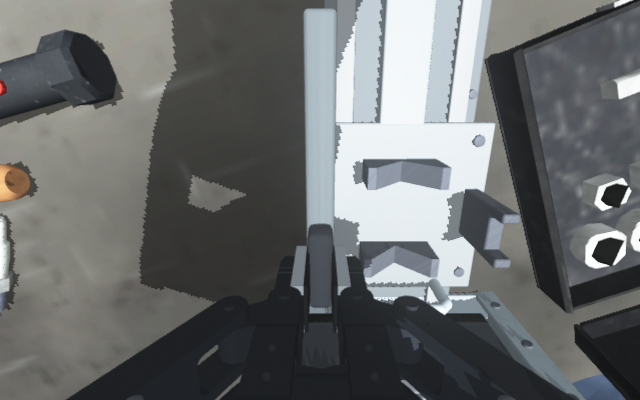

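The bar is aside, lying straight along -x beside the vees at about (320,120). I lower it, release it and go to look at the sleeve.

```bash
python3 - <<'E'
from h import *
p=np.array(ctrl.current_tool_pos()); ctrl.line_to([p[0],p[1],.067],.08); st('down')
ctrl.set_gripper(.45); ctrl.line_to([p[0],p[1],.30],.25)
yw=np.radians(-32.5)+np.pi; S=np.array([.564,.211]); tx=np.array([np.cos(yw),np.sin(yw)])
ctrl.move_pose([*(S-.05*tx),.30],down(yw)); st('look')
d=shot('wrist','w3'); print(proj(d,[*S,.016]),-np.array(d['R']).T@d['t'])
u,v=proj(d,[*S,.016]).astype(int)
f=cv2.imread('pics/w3.png'); y0,x0=max(v-70,0),max(u-80,0)
c=cv2.resize(f[y0:y0+140,x0:x0+160],None,fx=4,fy=4,interpolation=cv2.INTER_CUBIC); print(x0,y0)
cv2.imwrite('pics/crop3.png',c)
E
```

```text
down t7.1 [ 0.5401 -0.3503  0.067 ] F [-0.4 -1.7 -7.4] op 0.118 ff 60.9
look t10.5 [0.6064 0.1833 0.2999] F [-0.3 -0.   0.5] op 0.453 ff 0.0
[320.06154174 115.39888743] [0.53809135 0.22833565 0.44297733]
240 45
```

View pics/crop3.png

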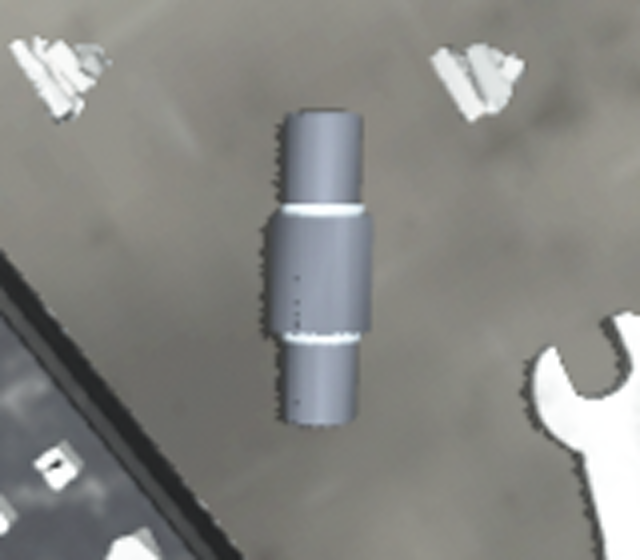

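Crop: sleeve axis runs from (323,112) to (319.5,425), centre at about (321.5,269). It is clear of the case edge and wrench. Grasp it.

```bash
python3 - <<'E'
from h import *
d=load('w3')
P=lambda x,y,z: onz(d,240+x/4-.4,45+y/4-.4,z)
a=P(323.5,112,.014);b=P(319.5,425,.014); m1=P(322,208,.025);m2=P(322,338,.025)
S=(a+b)[:2]/2; yw=np.arctan2(*(a-b)[1::-1]); print(S,np.degrees(yw),np.linalg.norm(a-b),(m1+m2)/2,np.linalg.norm(m1-m2), np.linalg.norm(P(270,270,.016)-P(372,270,.016)))
if np.cos(yw)>0: yw+=np.pi
assert abs(np.linalg.norm(a-b)-.096)<.007
ctrl.move_pose([*S,.10],down(yw)); ctrl.set_gripper(.7); ctrl.line_to([*S,.004],.12); st('at sleeve')
ctrl.set_gripper(0); st('grip')
ctrl.line_to([*S,.06],.12); st('up')
E
```

```text
[0.56171368 0.21229277] 146.6825880387359 0.09865957439722405 [0.56109847 0.21292712 0.025     ] 0.03996200744395628 0.03304276221524048
at sleeve t12.7 [0.5624 0.2125 0.0048] F [-0.2  0.   0.9] op 0.703 ff 0.0
grip t13.0 [0.5627 0.2125 0.0054] F [-1.8 -0.4  4.5] op 0.361 ff 61.0
up t13.7 [0.561  0.2121 0.0593] F [-1.2  0.3 -3.2] op 0.351 ff 60.1
```

```bash
python3 - <<'E'
from h import *
p=np.array(ctrl.current_tool_pos()); ctrl.line_to([p[0],p[1],.31],.25)
ctrl.move_pose([*C,.31],down(YB+np.pi)); ctrl.line_to([*C,.10],.2); st('above'); shot('wrist','w4'); 
ctrl.line_to([*C,.055],.1); st('near')
d=shot('wrist','w5'); print(proj(d,[*C,.038]), [proj(d,[*(C+s*.031*np.array([np.cos(YB),np.sin(YB)])),.041]) for s in(-1,1)])
cv2.imwrite('pics/pair.png',np.hstack([cv2.imread('pics/w%d.png'%i)[:,120:520] for i in(4,5)]))
E
```

```text
above t17.9 [ 0.5584 -0.3005  0.1018] F [ 0.5 -0.5 -2.1] op 0.356 ff 60.1
near t18.5 [ 0.5572 -0.2999  0.0547] F [-0.3 -0.2 -2.9] op 0.359 ff 60.0
[318.59638922 245.02526028] [array([318.48367328, 193.66443394]), array([318.64029382, 295.64468021])]
```

View pics/pair.png

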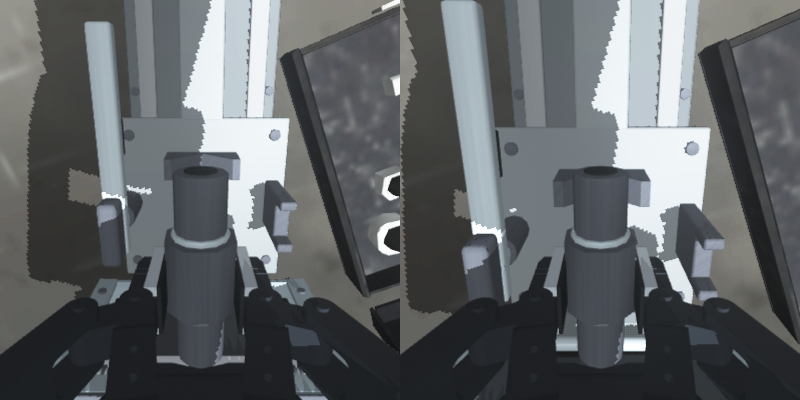

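Right half: the sleeve centre column, 600, sits over the vee's middle at about 602, and the bar is clear on the left. Lower it with a force check.

```bash
python3 - <<'E'
from h import *
for z in (.036,.032,.029,.027,.025):
    ctrl.line_to([*C,z],.05); st(z)
    if ctrl.current_contact_force()[2]>4: break
ctrl.set_gripper(.52); st('rel')
p=np.array(ctrl.current_tool_pos()); ctrl.line_to([p[0],p[1],.12],.12); st('up')
bk=p[:2]-.07*np.array([np.cos(YB),np.sin(YB)])*-1
ctrl.line_to([*bk,.20],.2); shot('wrist','w6')
E
```

```text
0.036 t19.1 [ 0.557  -0.2997  0.0355] F [-0.5 -0.5 -3.2] op 0.357 ff 60.0
0.032 t19.4 [ 0.5572 -0.2998  0.0318] F [-0.5  1.1 -2.1] op 0.364 ff 60.0
0.029 t19.6 [ 0.5573 -0.2997  0.0288] F [-0.2  0.9 -2. ] op 0.358 ff 60.2
0.027 t19.9 [ 0.558  -0.2996  0.0275] F [2.  3.1 0.7] op 0.359 ff 61.1
0.025 t20.1 [ 0.5589 -0.2999  0.0272] F [1.  6.2 7.3] op 0.357 ff 62.0
rel t20.4 [ 0.5595 -0.2945  0.0253] F [ 8.7 21.7  3.7] op 0.518 ff 0.0
up t21.3 [ 0.5588 -0.2944  0.1188] F [-0.  -0.3  0.8] op 0.519 ff 0.0
```

View pics/w6.png

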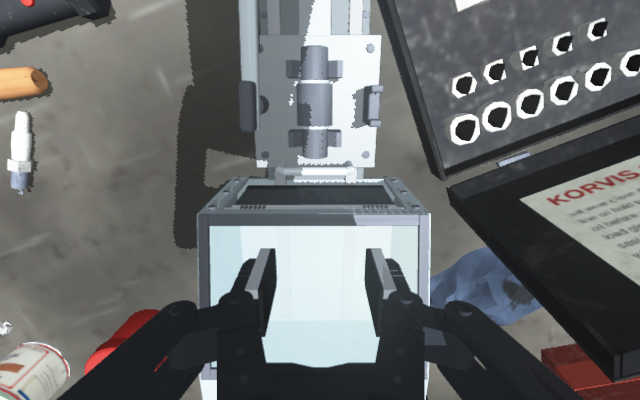

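The sleeve lies centred in both vees: ends at rows 45 and 158, vees at rows 68 and 137. Bar is still aside with the wing at (248,108). Now I close the bar.

```bash
python3 - <<'E'
from h import *
W=np.array([.540,-.3503])
ctrl.move_pose([*W,.17],down(YB+np.pi)); ctrl.set_gripper(.4); ctrl.line_to([*W,.067],.12); st('wing')
ctrl.set_gripper(0); st('grip')
ctrl.line_to([*W,.091],.08); st('lift')
q=np.array(ctrl.current_q()); q[5]+=1.575; ctrl.goto_joints(q); st('turned'); print(ctrl.current_ft_torque(), ctrl.current_q()[5])
d=shot('wrist','w7')
R=Ro.from_rotvec(ctrl.current_eef_rot()).as_matrix(); print(np.degrees(np.arctan2(R[1,0],R[0,0])))
E
```

```text
wing t23.8 [ 0.5407 -0.3508  0.0681] F [-0.6  0.1  0.9] op 0.402 ff 0.0
grip t24.1 [ 0.5408 -0.3507  0.0685] F [-1.8  0.9  4.6] op 0.113 ff 59.4
lift t24.6 [ 0.5386 -0.3498  0.0894] F [ -1.7  -1.9 -11.1] op 0.117 ff 58.3
turned t26.0 [ 0.5374 -0.3503  0.0885] F [ -3.7  -4.1 -10.3] op 0.118 ff 58.4
[-0.73162028  0.6453758   0.27209564] -0.3316593269054102
71.27046385020726
```

View pics/w7.png

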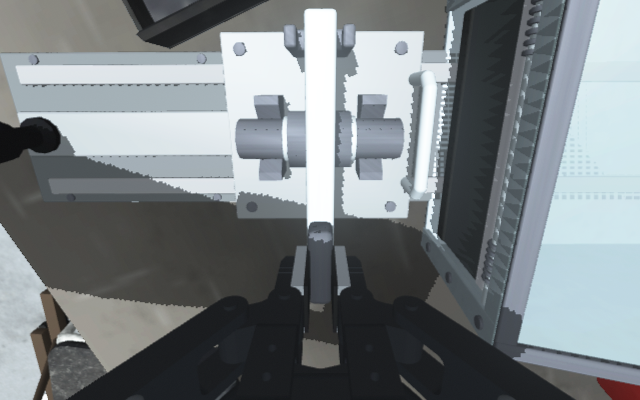

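The bar lies over the sleeve between the notch cheeks: bar column 320, cheeks at 293 and 347. Lower and release, watching the force to see at what height it seats. That was the 10th picture, so from here I check by numbers only.

```bash
python3 - <<'E'
from h import *
W=np.array([.540,-.3503])
for z in (.084,.079,.076,.074,.0725,.071):
    ctrl.line_to([*W,z],.06); st(z)
    if ctrl.current_contact_force()[2]>-2: break
ctrl.set_gripper(.4); st('rel')
p=np.array(ctrl.current_tool_pos()); ctrl.line_to([p[0],p[1],.17],.2); st('up')
tx=np.array([np.cos(YB),np.sin(YB)])
K=C-.188*tx; print('K',K)
# look at the knob from above with the camera nearly over it
ctrl.move_pose([*(K-.05*tx),.24],down(YB)) ; st('look')
d=shot('wrist','w8'); print(proj(d,[*K,.078]),proj(d,[*K,.06]))
f=np.asarray(d['frame']); g=f.max(2); n,l,s,c=cv2.connectedComponentsWithStats((g<70).astype(np.uint8))
for i in range(1,n):
    if 80<s[i,4]<9000: print(s[i],c[i].round(1), onz(d,*c[i],.07).round(4))
E
```

```text
0.084 t26.3 [ 0.5396 -0.351   0.0834] F [-2.8 -4.4 -9.3] op 0.116 ff 58.6
0.079 t26.6 [ 0.5401 -0.3512  0.0789] F [-2.1 -4.8 -9.1] op 0.112 ff 58.8
0.076 t26.8 [ 0.5403 -0.3512  0.0761] F [-0.4 -4.9 -9.1] op 0.120 ff 58.9
0.074 t27.1 [ 0.5403 -0.3512  0.0743] F [-2.7 -5.8 -7.7] op 0.121 ff 58.9
0.0725 t27.3 [ 0.5403 -0.3512  0.0729] F [-1.2 -5.1 -8.4] op 0.116 ff 58.9
0.071 t27.6 [ 0.5406 -0.3514  0.0726] F [-2.8 -4.8 -3.4] op 0.114 ff 59.5
rel t27.9 [ 0.541  -0.3504  0.0722] F [ 0.  -0.1 -0.4] op 0.402 ff 0.0
up t28.6 [ 0.5406 -0.35    0.1691] F [-0.1  0.2 -0.3] op 0.403 ff 0.0
K [ 0.37901515 -0.24024672]
look t29.9 [ 0.3316 -0.2244  0.2392] F [ 0.4 -0.2  0. ] op 0.400 ff 0.0
[321.13201057 127.0533631 ] [321.07680197 125.03150505]
[   0    0  270  161 2570] [146.1  87.4] [ 0.4636 -0.0978  0.07  ]
[ 498    0  142   51 2130] [547.8  22.8] [ 0.4003 -0.4557  0.07  ]
[ 376   44   97   71 2908] [418.4  79.9] [ 0.3902 -0.3382  0.07  ]
[309 110  24  27 466] [320.2 123.2] [ 0.3819 -0.2403  0.07  ]
[516 132  68 144 685] [544.9 197.5] [ 0.2371 -0.4369  0.07  ]
[111 151  23  26 145] [124.1 162.9] [ 0.4071 -0.0426  0.07  ]
[471 293 104  13 577] [520.  298.6] [ 0.1201 -0.3969  0.07  ]
[ 507  304  133   52 1660] [580.  325.1] [ 0.0594 -0.4604  0.07  ]
[   0  352   97   46 1605] [ 47.2 372.3] [0.1981 0.1863 0.07  ]
[ 28 384  20  16 148] [ 39.3 392.8] [0.1715 0.2161 0.07  ]
```

The bar seated at lift of about 4 mm, so the pad is on the sleeve. The knob measures (0.381,-0.240), matching the prediction. Grip it and push home.

```bash
python3 - <<'E'
from h import *
tx=np.array([np.cos(YB),np.sin(YB)]); K=np.array([.3805,-.2403])
o=down(YB+np.pi/2)
ctrl.move_pose([*K,.17],o); ctrl.set_gripper(.75); ctrl.line_to([*K,.046],.12); st('knob')
ctrl.set_gripper(0); st('grip')
p0=np.array(ctrl.current_tool_pos())[:2]; 
def go(s,r):
    ctrl.line_to([*(K+s*tx),.046],r); F=np.array(ctrl.current_contact_force())
    p=np.array(ctrl.current_tool_pos()); a=(p[:2]-p0)@tx
    print('s%.3f moved %.4f Fx %.1f Fz %.1f lat %.1f t%.1f'%(s,a,F[:2]@tx,F[2],F[:2]@[-tx[1],tx[0]],ctrl.current_clock())); return F[:2]@tx
for s in (.03,.06,.09,.12,.15,.17,.18,.186):
    if go(s,.08)<-35: print('STOP');break
else:
    s=.186
    while s<.212:
        s+=.002
        if go(s,.05)<-20: break
E
```

```text
knob t32.9 [ 0.3811 -0.2408  0.0468] F [-0.2  0.2 -0.1] op 0.749 ff 0.0
grip t33.4 [ 0.3808 -0.2405  0.0468] F [-1.5  1.4  6.1] op 0.258 ff 59.1
s0.030 moved 0.0307 Fx 0.2 Fz 5.4 lat 0.9 t33.9
s0.060 moved 0.0605 Fx 1.6 Fz 5.0 lat 1.5 t34.4
s0.090 moved 0.0903 Fx 1.3 Fz 5.1 lat 1.2 t34.9
s0.120 moved 0.1203 Fx 2.0 Fz 4.4 lat 2.2 t35.5
s0.150 moved 0.1506 Fx 3.0 Fz 4.2 lat 2.0 t36.0
s0.170 moved 0.1710 Fx 4.9 Fz 4.5 lat 2.2 t36.4
s0.180 moved 0.1804 Fx 3.7 Fz 5.8 lat 1.4 t36.6
s0.186 moved 0.1859 Fx 1.5 Fz 7.4 lat 2.1 t36.9
s0.188 moved 0.1873 Fx 0.0 Fz 7.8 lat 1.0 t37.1
s0.190 moved 0.1891 Fx -0.7 Fz 8.8 lat 1.2 t37.4
s0.192 moved 0.1911 Fx -0.5 Fz 8.6 lat 1.4 t37.6
s0.194 moved 0.1931 Fx -1.0 Fz 8.8 lat 2.1 t37.9
s0.196 moved 0.1948 Fx -1.7 Fz 9.7 lat 1.7 t38.1
s0.198 moved 0.1949 Fx -10.0 Fz 15.1 lat 1.9 t38.4
s0.200 moved 0.1949 Fx -17.1 Fz 20.0 lat 1.3 t38.6
s0.202 moved 0.1949 Fx -26.0 Fz 25.6 lat 1.4 t38.9
```

Hard stop at 0.195 m of travel, so it started at about 7 mm. Relax, release, back off, then check.

```bash
python3 - <<'E'
from h import *
tx=np.array([np.cos(YB),np.sin(YB)]); K=np.array([.3805,-.2403])
ctrl.line_to([*(K+.1965*tx),.046],.05); st('relax')
ctrl.set_gripper(.7); st('open'); p=np.array(ctrl.current_tool_pos())
ctrl.line_to([p[0],p[1],.22],.2); st('up')
# look from robot side: camera over the knob
H=K+.1949*tx
ctrl.move_pose([*(H-.09*tx),.26],down(YB)); ctrl.wait(.3)
d=shot('wrist','w9'); f=np.asarray(d['frame']); g=f.max(2)
n,l,s,c=cv2.connectedComponentsWithStats((g<70).astype(np.uint8))
u,v=proj(d,[*H,.07]); print('pred knob',u,v)
for i in range(1,n):
    if 80<s[i,4]<9000 and abs(c[i]-[u,v]).max()<90: print(s[i],c[i].round(1),onz(d,*c[i],.07).round(4))
# colours up the centre line of the doorway and beside it
for z in (.095,.085,.07,.055,.04,.03,.02):
    row=[]
    for y in (-.05,-.025,0,.025,.05):
        X=H+.068*tx+y*np.array([-tx[1],tx[0]]); px=proj(d,[*X,z]).round().astype(int); row.append((tuple(px.tolist()),f[px[1],px[0]].tolist()) if 0<=px[1]<400 and 0<=px[0]<640 else None)
    print(z,row)
ctrl.move_pose([.292,-.581,.231],down(np.radians(26.7)))
t=shot('top','top1'); a=cv2.imread('pics/top0.png').astype(int); b=cv2.imread('pics/top1.png').astype(int)
m=(abs(a-b).max(2)>40).astype(np.uint8); n,l,s,c=cv2.connectedComponentsWithStats(cv2.dilate(m,np.ones((3,3))))
for i in range(1,n):
    if s[i,4]>25: print('diff',s[i])
st('end')
E
```

```text
relax t39.2 [ 0.5656 -0.3023  0.0468] F [-3.4  1.9  9.4] op 0.262 ff 60.0
open t39.6 [ 0.5664 -0.3025  0.0453] F [-0.9 -0.2 -0.3] op 0.699 ff 0.0
up t40.6 [ 0.5656 -0.302   0.2181] F [-0.3 -0.5  0.1] op 0.700 ff 0.0
pred knob 320.9680440150488 82.63332802268498
[ 247    0  147   12 1517] [319.9   4.9] [ 0.6292 -0.3223  0.07  ]
[ 196   17   82  163 1165] [236.3  93.3] [ 0.5825 -0.2193  0.07  ]
0.095 [None, None, None, None, None]
0.085 [None, None, None, None, None]
0.07 [((376, 4), [53, 58, 62]), ((348, 4), [56, 61, 65]), ((321, 4), [57, 63, 67]), ((294, 4), [55, 62, 65]), ((266, 4), [53, 59, 61])]
0.055 [((373, 8), [57, 60, 62]), ((347, 8), [59, 65, 66]), ((321, 8), [62, 66, 69]), ((295, 8), [59, 63, 65]), ((269, 8), [56, 60, 62])]
0.04 [((371, 11), [101, 111, 117]), ((346, 11), [88, 97, 102]), ((321, 11), [97, 103, 107]), ((296, 11), [71, 77, 82]), ((271, 11), [74, 82, 86])]
0.03 [((369, 14), [246, 252, 253]), ((345, 14), [249, 252, 254]), ((321, 13), [234, 240, 243]), ((297, 13), [247, 251, 253]), ((273, 13), [142, 157, 164])]
0.02 [((368, 16), [229, 239, 245]), ((344, 16), [228, 236, 241]), ((321, 16), [245, 249, 250]), ((297, 16), [214, 227, 231]), ((274, 16), [212, 227, 232])]
diff [386 138   6   8  36]
diff [393 149  14   9  62]
diff [ 364  172   47   78 1762]
diff [236 179  21  26 235]
diff [464 274  29  21 162]
diff [530 279   6  10  33]
diff [538 291   5   9  34]
diff [385 325   9   6  30]
diff [256 330   3   9  27]
end t43.8 [ 0.2928 -0.5804  0.2312] F [-0.5  0.9  0.3] op 0.701 ff 0.0
```

```bash
python3 - <<'E'
from h import *
tx=np.array([np.cos(YB),np.sin(YB)]); ty=np.array([-tx[1],tx[0]]); H=np.array([.3805,-.2403])+.1949*tx
shot('scene','scene1'); A,B=load('scene0'),load('scene1')
for z in (.09,.08,.07,.06,.05):
    r=[]
    for y in (-.055,-.03,0,.03,.055):
        u,v=proj(A,[*(H+.068*tx+y*ty),z]).round().astype(int); r.append(((int(u),int(v)),A['frame'][v,u].tolist(),B['frame'][v,u].tolist()))
    print(z,r)
d=load('w9'); f=d['frame']; u,v=proj(d,[*H,.078]).astype(int); print('w9 knob',u,v); print(f[v-28:v+29:4,u-28:u+29:4].max(2))
t=load('top1')
for s in(-.01,0,.01): print(s,proj(t,[*(H+s*tx),.078]).round(1))
u,v=proj(t,[*H,.078]).astype(int); print(u,v,t['frame'][v-6:v+9,u-7:u+8].max(2))
E
```

```text
0.09 [((361, 144), [144, 148, 153], [144, 148, 153]), ((356, 146), [177, 182, 187], [177, 182, 188]), ((350, 149), [87, 91, 94], [87, 91, 93]), ((343, 151), [149, 153, 158], [148, 153, 158]), ((338, 153), [120, 123, 127], [120, 124, 127])]
0.08 [((361, 146), [51, 55, 55], [50, 54, 55]), ((356, 148), [49, 53, 53], [49, 52, 53]), ((350, 151), [52, 56, 57], [52, 57, 58]), ((343, 153), [54, 60, 60], [54, 60, 60]), ((338, 155), [49, 54, 55], [50, 55, 55])]
0.07 [((361, 149), [59, 61, 64], [58, 61, 65]), ((356, 151), [59, 62, 66], [60, 63, 66]), ((350, 153), [59, 66, 66], [60, 66, 67]), ((343, 155), [59, 65, 66], [58, 64, 65]), ((338, 157), [52, 56, 57], [52, 57, 57])]
0.06 [((361, 151), [58, 61, 65], [57, 61, 65]), ((356, 153), [59, 62, 66], [59, 62, 66]), ((349, 155), [59, 66, 66], [60, 67, 66]), ((343, 158), [59, 65, 66], [60, 66, 67]), ((338, 160), [59, 66, 66], [59, 66, 65])]
0.05 [((361, 153), [57, 61, 65], [56, 60, 65]), ((356, 155), [57, 61, 65], [58, 62, 66]), ((349, 157), [59, 61, 65], [60, 62, 66]), ((343, 160), [59, 63, 66], [60, 64, 66]), ((338, 162), [59, 65, 67], [59, 64, 66
[... 1273 characters left out ...]
7 154]
 [153 159 222 211 201 180 140 145 159 173 141 169 168 164 167]
 [156 160 221 200 128  89  31  31  41  93 150 171 169 153 162]
 [170 194 200 162  17  39  43  50  41  54 122 172 169 157 172]
 [161 189  86  14  28  49  51  53  46  34 103 173 168 171 205]
 [142 130  23  17  33  47  53  50  41  41 111 174 157 170 227]
 [166  36  30  17  26  32  42  41  37  52 119 174 159 171 223]
 [197  60  32  18  23  23  28  30  45  67 120 169 169 205 222]
 [210 140  26  25  22  17  35  62  71  96 138 161 174 226 223]
 [203 170  77  58  43  78 130 127 118 139 173 162 178 224 223]
 [136 132 149 101 100 170 214 168 172 171 165 176 213 221 207]
 [173 174 167 144 158 208 200 157 171 170 158 186 238 222 211]]
```

The flap pixels match the shut flap at the start, and the knob is where the home position puts it. The other listed items show no change in the top view. Hand in.

```bash
python3 -c "
from h import *
print(ctrl.close_job())"
```

```text
the job is handed in; nothing more can be done
None
```

The job is handed in at about 44 s: the sleeve is clamped in the vee rests, the carriage is home against its stop, and the flap looks shut behind it; the bearing, brake pad and torch look undisturbed. A finger did brush something with about 22 N when I released the sleeve, but nothing visibly moved.

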